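# Set the straightedge against two pins and weigh it down

## Task

Slide the straightedge, flat on the sheet without lifting it, away from you until its far long edge presses lightly against the pins of both stops at once; be gentle, the stops must not be shoved hard. Then lay the box of staples flat on top of the straightedge to weigh it down, leaving the edge still touching both pins, and let go. Leave the eraser, the roll of tape and the highlighter where they are.

Things in the scene. Friction and masses are not known exactly. Their poses are not given: they have to be found in the camera images.
- straightedge: Loose aluminium ruler, 300 mm long (y), 40 mm wide (x), 5 mm thick, 0.14 to 0.28 kg, flat on the sheet. Origin: centre of its underside; the far long edge is x = +20 mm (+x away from the robot). Round black knob, diameter 18 mm, on its middle from z = 5 to 37 mm: gripped, the ruler turns with the hand; pushed by a finger at the knob, or loosely caged, it swivels freely and slides at 1 to 3 N.
- staple_box: Small closed box of staples, plain tan cardboard, 30 mm (x) by 52 mm (y) by 21 mm high, 0.16 kg, loose on the desk to the right of the board. Origin: centre of its underside. It fits on the ruler beside the knob, long side along the ruler (centre 35 to 60 mm from the knob).
- board: Plywood drawing board, 340 mm (x) by 380 mm (y) by 10 mm thick, with a taped white sheet, fixed on the desk. Origin: centre of its underside; its top is z = +10 mm.
- eraser: Bystander: block eraser 22 x 42 x 13 mm, loose on the far left corner of the board beside the stop. Origin: centre of its underside.
- tape_roll: Bystander: roll of paper tape, 37 mm across, 15 mm high, lying loose on the far right corner of the board beside the stop. Origin: centre of its underside.
- highlighter: Bystander: highlighter pen, 127 mm long, 17 mm wide, lying loose on the desk left of the board. Origin: centre of its underside.
- stop_left: Left stop (greater y), fixed on the board: block 24 mm (x) by 30 by 18 mm high; from its robot-side face (-x) a rod holds an upright steel pin, 8 mm in diameter, 15 mm tall, clamped at an unmeasured reach: pin axis at y = 0 and anywhere from x = -18 to -38 mm. Rigid under light pushes; over 8 N counts as shoving. Origin: centre of the block's underside, on the board's top.
- stop_right: Right stop (smaller y), the same kind, its pin's reach set separately; the pins are 155 to 220 mm apart and the line through them lies up to 0.45 rad from the robot's y direction. The ruler (300 mm) reaches past both pins when its knob is about midway between the stops.
There are look-alikes about, which are no part of the job. Leave any orange or turquoise look-alike of the staple_box alone.

How it is judged:
On the way, in this order (a step that is already met when the one before it is completed fails the run):
1. the straightedge presses against the pins of both stops at the same time, with more than 0.5 N on each, for 0.2 s (contact force between straightedge and stop_left above 0.5 N and contact force between straightedge and stop_right above 0.5 N), for 0.2 s.
2. the box of staples lies on the straightedge (contact force between staple_box and straightedge above 0.5 N and z of staple_box in the frame of straightedge above 0.003 m and contact force between staple_box and the fingers below 0.1 N), for 0.2 s.
At the end, for the whole second after the job is handed in: The straightedge lies flat on the board (tilt under 0.03 rad) with its far edge still touching the pins of both stops (over 0.03 N on each); the box of staples lies flat on it (tilt under 0.1 rad, underside on the ruler's top within 3 mm, bearing on nothing else); both are released and at rest (contact force between straightedge and stop_left above 0.03 N and contact force between straightedge and stop_right above 0.03 N and x of each of stop_left, stop_right in the frame of straightedge above 0.035 m and y of stop_left in the frame of straightedge below 0.16 m and y of stop_right in the frame of straightedge above -0.16 m and z of straightedge in the frame of board below 0.012 m and angle between straightedge's own z axis and vertical below 0.03 rad and contact force between staple_box and straightedge above 0.5 N and contact force between staple_box and board below 0.1 N and z of staple_box in the frame of straightedge between 0.003 and 0.008 m and angle between staple_box's own z axis and vertical below 0.1 rad and linear speed of each of straightedge, staple_box below 0.01 m/s).
It fails at once if a stop is pushed with more than 8 N (contact force between any of stop_left, stop_right and anything else above 8 N).
It fails at once if the straightedge is lifted more than 6 mm off the sheet (z of straightedge in the frame of board above 0.016 m).
It fails at once if the eraser, the roll of tape or the highlighter is moved by more than 15 mm (distance of any of eraser, tape_roll, highlighter from where it was at the start of the episode above 0.015 m).
It also fails if it takes over 72 s, if anything falls off the work surface, if the arm or the gripper's body presses on something with over 40 N, if the wrist force passes 120 N, or if a joint passes its speed limit or range.

## Robot

A 6-joint arm with a two-finger parallel gripper is mounted at the origin on a cart in front of the work surface, level with it; the furniture and walls round the work are solid. World frame = base frame: x ahead of the robot, y to its left, z up, the work surface at z = 0. Lengths are in m, angles in rad, forces in N, time in s.
With the tool pointing down it reaches from about 0.4 to 0.825 m from the base axis. Payload 7 kg.
Tool frame: the origin (TCP) lies at the very end of the fingers, on their centre line; the grasp point (between the pads) lies 19 mm behind it; z points along the fingers, y is the line along which they close (so a half turn about z gives the same grasp; the last joint's range is limited). The gripper opens to 85 mm and grips with 20 to 120 N. Pads are 22 mm wide; open, the fingers measure 114 mm over their backs; the gripper's body (76 mm by 85 mm) begins 54 mm behind the grasp point. The pads swing forward as they close: fully open they stand 13 mm farther back than shut.
Start: joints at [-1.062, 0.359, 0.012, 0, -1.224, -0.288], TCP at [0.148, -0.659, 0.208] pointing down, gripper open.
Joint ranges: [-3.07, 3.07], [-1.43, 2.12], [-1.02, 1.25], [-3.03, 1.67], [-3.05, -0], [-3.03, 3.03]. Speed limits (rad/s): [2.39, 2.39, 3.01, 3.14, 3.14, 3.14].

## Interface

Orientations are given as a unit quaternion [x, y, z, w].
In Python, from plant import monitor, vision, job_done, boxes_of, landmark_of gives the robot as it stands.
- The arm moves only by the shell command python3 -m jog 'ROWS' [OPENING] [FORCE]. ROWS is JSON, a list of rows, each a list of 2 entries, a list of its own where there are three numbers: the shift along the world's x, y, z as a fraction of full scale, then the turn, a rotation vector about the world's x, y, z as a fraction of full scale. In form: [[[x, y, z], [ax, ay, az]], ...]. A call has 1 to 5 rows; each row shifts and turns the commanded pose from where the row before left it; what a row does not reach is not made up. Full scale, the value 1, is 0.06 m for a shift and 5 degrees for a turn. A row lasts 1/8 s, in which the tool goes at most 62.5 mm and 10.7 degrees, less where a joint would pass 70% of its speed; a pose out of reach is approached as far as the arm can. A call with a number of a shift or a turn outside -1 to 1 is refused whole. A call with a gripper value outside its range is refused whole. OPENING is the finger opening in mm, from 0 to 85.4, set as the call begins (- or left out, the last holds). The fingers move at their own pace and stop on an object; FORCE is the grip in N (left out, the last holds). Time passes only in rows, so rows that do not move let the fingers close. It gives the time, the measured TCP pose, the force, the opening and the grip force at its end, in the units of the state.
- monitor.state(): the state, without advancing time (a new reading comes with each control period).
- vision.snapshot(name): name is "scene" or "top" or "wrist"; returns the picture (420x560x3 uint8, blue, green, red); there is no depth.
- vision.get_calibration(name): a dict with "camera_matrix" (3x3 intrinsics, pixels), "pose" (4x4, takes a point from camera to world coordinates). Camera axes: x right, y down, z forward; pixel columns grow to the right and rows downward; lengths in m; the calibration is good to about 2 mm. A picture is of the moment at which its call begins: read the wrist's pose just before it. get_calibration takes no time and is no camera call; for the wrist camera it gives the pose at the moment of the call.
- job_done(): hands the job in; it is judged then, once.
Trained networks look in the newest picture that a camera, given by its name, has taken for a name from the list of things; names that differ only in an ending like _2 or _b are one class to them, and where a whole thing is asked for, a point or a joint stands for the part that bears it (a point fixed in the world has none). Each returns a list of dicts, best first, with "p" (0 to 1); they miss things now and then, are a little off and sometimes report something else, mostly with a low value. They report only what shows in the picture. A call takes as long as a camera call. They do not tell look-alikes from the thing itself.
- boxes_of(camera, thing): "rect" ([left, top, width, height] in pixels, round what is visible of it).
- landmark_of(camera, thing): "at" ([row, column] in pixels: a listed point, or the origin of a listed thing).
The state is a dict: "clock": time; "qpos": joint angles; "joint_velocities": joint speeds; "effort": joint torques, N m; "tool_pos": TCP position; "orientation": TCP orientation; "ft_force": force on the tool from outside, world axes, zero at the start; "ft_torque": the same for the moment, N m; "opening": finger opening in m; "grasp_force": force on a finger pad.
Only numpy, scipy, OpenCV 4.12 (cv2) and the standard library are available. Lean on these libraries where they do the work, as an engineer would, in place of code of your own. Each camera call takes 0.05 s, during which the arm holds its last target. There are 200 camera calls.

## Working session

There is one attempt and no reset: what is moved stays moved. The work goes in short steps, Python scripts to look and compute and a shell command to move; the robot and the scene stay as the last step left them, time stands still between calls to the robot, and variables do not carry over. Pictures are saved under pics/ and viewed, at most 10 in all, crops included, and the job is handed in when it is done.

```bash
mkdir -p pics; ls
cat > h.py <<'E'
import numpy as np, cv2
from plant import monitor, vision, job_done, boxes_of, landmark_of
def proj(cam,p):
    c=vision.get_calibration(cam);K=np.array(c["camera_matrix"]);T=np.linalg.inv(np.array(c["pose"]))
    q=K@(T[:3,:3]@np.array(p)+T[:3,3]);return q[:2]/q[2]
def ray(cam,u,v,z):
    c=vision.get_calibration(cam);K=np.array(c["camera_matrix"]);P=np.array(c["pose"])
    d=P[:3,:3]@np.linalg.solve(K,[u,v,1]);o=P[:3,3]
    return (o+d*(z-o[2])/d[2]).round(4)
E
python3 - <<'E'
from h import *
a=vision.snapshot("top");cv2.imwrite("pics/top0.png",a)
for t,z in [("straightedge",.01),("staple_box",0),("board",0),("eraser",.01),("tape_roll",.01),("highlighter",0),("stop_left",.01),("stop_right",.01)]:
    for r in landmark_of("top",t)[:4]: print(t,round(r["p"],2),np.round(r["at"]),ray("top",r["at"][1],r["at"][0],z))
print(vision.get_calibration("top"));print(monitor.state())
b=vision.snapshot("scene");cv2.imwrite("pics/scene0.png",b)
E
```

```text
pics
straightedge 0.62 [233. 297.] [0.5109 0.059  0.01  ]
staple_box 0.81 [215. 398.] [ 0.5626 -0.2235  0.    ]
staple_box 0.74 [206. 433.] [ 0.589  -0.3207  0.    ]
staple_box 0.73 [246. 423.] [ 0.4763 -0.2886  0.    ]
staple_box 0.65 [178. 415.] [ 0.6692 -0.2746  0.    ]
board 0.77 [226. 296.] [0.5336 0.0605 0.    ]
eraser 0.7 [184. 235.] [0.6507 0.2338 0.01  ]
tape_roll 0.59 [165. 343.] [ 0.703  -0.0704  0.01  ]
tape_roll 0.24 [184. 233.] [0.6487 0.238  0.01  ]
stop_left 0.69 [184. 255.] [0.6497 0.1779 0.01  ]
stop_right 0.66 [176. 319.] [ 0.6739 -0.0028  0.01  ]
{'camera_matrix': array([[497.895641  ,   0.        , 281.64237945],
       [  0.        , 497.895641  , 206.04194303],
       [  0.        ,   0.        ,   1.        ]]), 'pose': array([[ 1.17586034e-03, -9.90123639e-01,  1.40192002e-01,
         3.92165918e-01],
       [-9.99821970e-01,  1.47606689e-03,  1.88109142e-02,
         7.57814282e-02],
       [-1.88320636e-02, -1.40189163e-01, -9.89945631e-01,
         1.38746010e+00],
       [ 0.00000000e+00,  0.00000000e+00,  0.00000000e+00,
         1.00000000e+00]])}
{'clock': 0.45, 'qpos': array([-1.06187960e+00,  3.58665086e-01,  1.18174959e-02, -5.19480524e-05,
       -1.22407946e+00, -2.88140489e-01]), 'joint_velocities': array([ 7.88646670e-05,  2.04557862e-04,  1.30406410e-03,  2.25683537e-04,
       -1.41374113e-03,  1.09709754e-03]), 'effort': array([ 3.03343968e-04, -5.82319272e+01,  2.93358707e+01,  6.93485320e+00,
       -1.51877532e-03,  5.38051182e-06]), 'tool_pos': array([ 0.1478172 , -0.658548  ,  0.20761478]), 'orientation': array([-1.10155289e-01,  9.93914386e-01,  6.97186440e-05, -2.85078739e-06]), 'ft_force': array([-0.03173547, -0.25139837, -0.50357027]), 'ft_torque': array([ 0.00055648,  0.01254483, -0.01214843]), 'grasp_force': 0.0, 'opening': 0.08562971905625388}
```

View pics/top0.png

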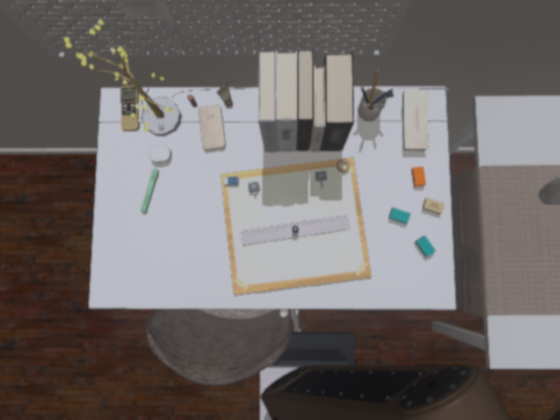

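View pics/scene0.png

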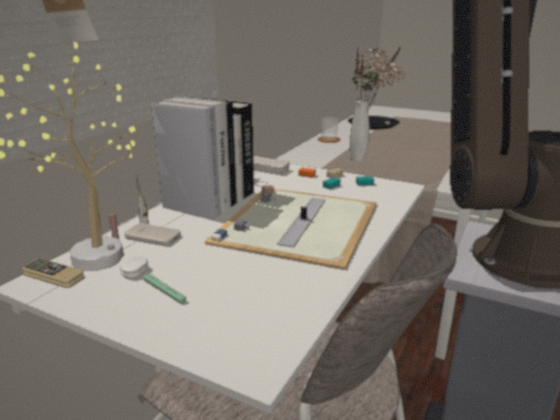

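The top view has four box-like things: turquoise (399,215), turquoise (425,246), orange (418,177) and tan (433,206). The tan one fits "plain tan cardboard". The ruler lies across (241–350, 218–243) with its knob at (295,230). The stops are at (254,187) and (320,176). I'll go up and across, looking at the boxes on the way.

```bash
python3 -m jog '[[[0.7,0.6,0.1],[0,0,0]],[[0.7,0.6,0.1],[0,0,0]],[[0.7,0.6,0.1],[0,0,0]],[[0.7,0.6,0.1],[0,0,0]],[[0.7,0.6,0.1],[0,0,0]]]'
python3 -m jog '[[[0.5,0.7,0.1],[0,0,0]],[[0.5,0.6,0.1],[0,0,0]],[[0.5,0.6,0.1],[0,0,0]],[[0.5,0.6,0.1],[0,0,0]],[[0,0,0],[0,0,0]]]'
python3 - <<'E'
from h import *
a=vision.snapshot("wrist");cv2.imwrite("pics/w1.png",a)
print(monitor.state()["tool_pos"]);print(vision.get_calibration("wrist")["pose"].round(3))
for r in boxes_of("wrist","staple_box"):
  l,t,w,h=r["rect"];print(round(r["p"],2),np.round(r["rect"]),ray("wrist",l+w/2,t+h/2,.015), a[int(t+h/2),int(l+w/2)])
E
```

```text
clock: 1.12
tool_pos: [0.359, -0.4773, 0.2382]
orientation: [-0.11, 0.994, -0.0, 0.0]
ft_force: [0.2, -1.2, 0.2]
opening: 0.0855
grasp_force: 0.0
clock: 1.75
tool_pos: [0.4798, -0.3266, 0.2623]
orientation: [-0.112, 0.994, -0.0, 0.001]
ft_force: [-1.8, 0.5, 0.1]
opening: 0.0853
grasp_force: 0.0
[ 0.47873031 -0.32747534  0.26195041]
[[-0.221  0.925  0.31   0.399]
 [ 0.975  0.209  0.07  -0.346]
 [ 0.     0.318 -0.948  0.429]
 [ 0.     0.     0.     1.   ]]
0.97 [291. 144.  32.  49.] [ 0.4754 -0.2934  0.015 ] [102 104  74]
0.79 [266. 277.  25.  44.] [ 0.666  -0.2864  0.015 ] [ 51  82 128]
0.77 [318. 219.  47.  39.] [ 0.5565 -0.2244  0.015 ] [ 97 100  54]
0.64 [244. 223.  45.  39.] [ 0.584  -0.3208  0.015 ] [ 89 106 115]
```

View pics/w1.png

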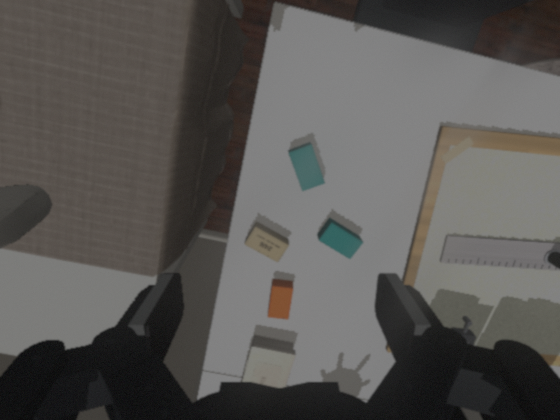

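Wrist view: tan box at (267,243), orange at (281,298), turquoise at (306,167) and (341,238). Tan is the one meant, at about (0.584,-0.321). Next, the ruler.

```bash
python3 -m jog '[[[-0.1,0.9,0.1],[0,0,0]],[[-0.1,0.9,0.1],[0,0,0]],[[-0.1,0.9,0.1],[0,0,0]],[[-0.1,0.9,0.1],[0,0,0]],[[-0.1,0.9,0.1],[0,0,0]]]'
python3 -m jog '[[[0,0.9,0.1],[0,0,0]],[[0,0.9,0.1],[0,0,0]],[[0,0,0],[0,0,0]],[[0,0,0],[0,0,0]]]'
python3 - <<'E'
from h import *
a=vision.snapshot("wrist");cv2.imwrite("pics/w2.png",a)
print(monitor.state()["tool_pos"])
for t,z in [("straightedge",.01),("stop_left",.01),("stop_right",.01)]:
    for r in landmark_of("wrist",t)[:2]: print(t,round(r["p"],2),np.round(r["at"]),ray("wrist",r["at"][1],r["at"][0],z))
    for r in boxes_of("wrist",t)[:2]: print(t,round(r["p"],2),np.round(r["rect"]))
E
```

```text
clock: 2.48
tool_pos: [0.447, -0.0582, 0.292]
orientation: [-0.109, 0.994, -0.0, 0.0]
ft_force: [1.5, 0.4, 0.5]
opening: 0.0855
grasp_force: 0.0
clock: 2.98
tool_pos: [0.4476, 0.0487, 0.3035]
orientation: [-0.11, 0.994, -0.0, -0.0]
ft_force: [-0.5, -0.9, 0.1]
opening: 0.0853
grasp_force: 0.0
[0.44762873 0.04829729 0.30350576]
straightedge 0.81 [214. 284.] [0.5249 0.0719 0.01  ]
straightedge 0.92 [173. 193. 210.  41.]
stop_left 0.74 [321. 282.  25.  26.]
stop_right 0.95 [290. 212.] [ 0.6727 -0.0088  0.01  ]
stop_right 0.87 [203. 270.  20.  31.]
```

View pics/w2.png

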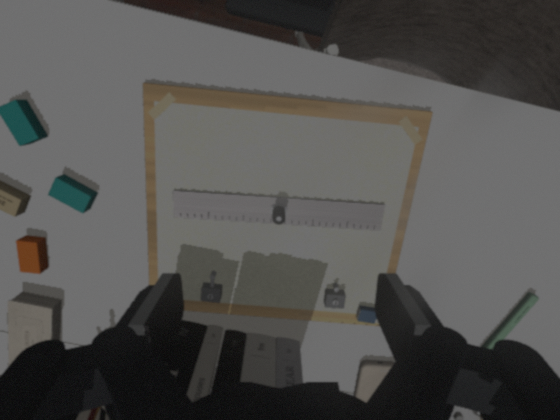

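The ruler spans (173–383, 190–230) with its knob at (279,214). The right stop is at (212,292) with its pin at about (212,274). The left stop is at (335,297) with its pin at about (336,284). I'll enlarge the crop.

Run:
```python
from h import *
a=cv2.imread("pics/w2.png")[180:315,160:395]
a=cv2.convertScaleAbs(a,alpha=1.6)
cv2.imwrite("pics/w2c.png",cv2.resize(a,None,fx=3.4,fy=3.4,interpolation=cv2.INTER_CUBIC))
```

```text
(no output)
```

View pics/w2c.png

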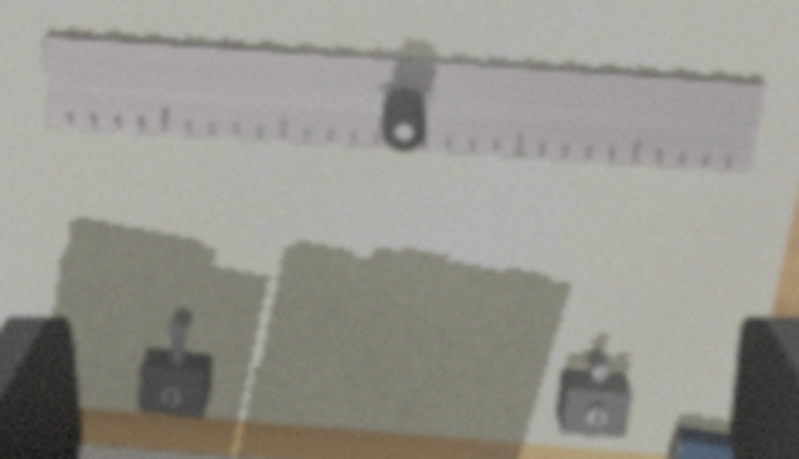

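```bash
python3 -m jog '[[[0.33,0.5,-0.7],[0,0,0]],[[0.33,0.5,-0.7],[0,0,0]],[[0.33,0.5,-0.7],[0,0,0]],[[0.33,0.5,-0.7],[0,0,0]],[[0,0,0],[0,0,0]]]' | head -2
cat > look.py <<'E'
from h import *
import sys,pickle
a=vision.snapshot("wrist");c=vision.get_calibration("wrist");pickle.dump(c,open(sys.argv[1]+".pkl","wb"));cv2.imwrite(sys.argv[1]+".png",a)
E
python3 look.py pics/L
python3 -m jog '[[[0,-1,0],[0,0,0]],[[0,-1,0],[0,0,0]],[[0,-1,0],[0,0,0]],[[0,0,0],[0,0,0]]]' | head -2
python3 look.py pics/R
python3 - <<'E'
import cv2,numpy as np
o=[cv2.convertScaleAbs(cv2.imread(f"pics/{k}.png")[100:420,170:400],alpha=1.6) for k in "RL"]
cv2.imwrite("pics/LR.png",cv2.resize(np.hstack(o),None,fx=1.7,fy=1.7,interpolation=cv2.INTER_CUBIC))
E
```

```text
clock: 3.95
tool_pos: [0.5261, 0.1694, 0.1314]
clock: 4.5
tool_pos: [0.5267, -0.0146, 0.1375]
```

View pics/LR.png

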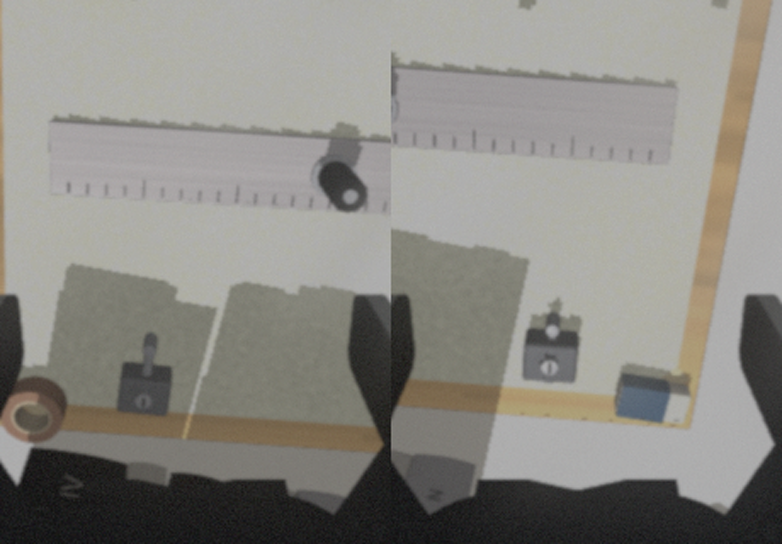

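Left half (right stop): pin at about (151,334–352), block at (145,390). Right half (left stop): pin at about (552,316–330), block at (551,355), with the eraser at (650,395). Now convert these to world positions.

Run:
```python
from h import *
import pickle
def R(k,x,y,z):
    c=pickle.load(open(f"pics/{k}.pkl","rb"));K=c["camera_matrix"];P=c["pose"]
    u=x/1.7+170-(391/1.7 if k=="L" else 0);v=y/1.7+100
    d=P[:3,:3]@np.linalg.solve(K,[u,v,1]);o=P[:3,3];return (o+d*(z-o[2])/d[2]).round(4)
for n,k,x,y,z in [("Rpin base","R",151,341,.01),("Rpin top","R",150,352,.025),("Lpin base","L",553,319,.01),("Lpin top","L",552,331,.025),
 ("Rblock near top","R",146,366,.028),("Lblock near top","L",551,334,.028),
 ("knobtop","R",350,196,.047),("ruler nearR","R",50,122,.015),("ruler farR","R",50,194,.015),("nearL","L",677,86,.015),("farL","L",669,164,.015)]: print(n,R(k,x,y,z))
```

```text
Rpin base [ 0.6453 -0.0082  0.01  ]
Rpin top [ 0.6425 -0.0085  0.025 ]
Lpin base [0.6249 0.1768 0.01  ]
Lpin top [0.6234 0.1765 0.025 ]
Rblock near top [ 0.6501 -0.0091  0.028 ]
Lblock near top [0.6234 0.1761 0.028 ]
knobtop [0.5208 0.0662 0.047 ]
ruler nearR [ 0.5243 -0.085   0.015 ]
ruler farR [ 0.5634 -0.0795  0.015 ]
nearL [0.4785 0.2093 0.015 ]
farL [0.5184 0.2163 0.015 ]
```

```bash
T='[0,0,1]'; python3 -m jog '[[[-0.05,0.67,0],[0,0,1]],[[-0.05,0.67,0],[0,0,1]],[[0,0,0],[0,0,1]],[[0,0,0],[0,0,1]],[[0,0,0],[0,0,1]]]' 50 30 >/dev/null
python3 -m jog '[[[0,0,0],[0,0,1]],[[0,0,0],[0,0,1]],[[0,0,0],[0,0,1]],[[0,0,0],[0,0,1]],[[0,0,0],[0,0,1]]]' >/dev/null
python3 -m jog '[[[0,0,0],[0,0,1]],[[0,0,0],[0,0,1]],[[0,0,0],[0,0,1]],[[0,0,0],[0,0,1]],[[0,0,0],[0,0,1]]]' >/dev/null
python3 -m jog '[[[0,0,0],[0,0,1]],[[0,0,0],[0,0,0.6]],[[0,0,0],[0,0,0]]]'
python3 look.py pics/K
python3 - <<'E'
from h import *
s=monitor.state();print(s["qpos"].round(3))
print(proj("wrist",[.521,.066,.047]),proj("wrist",[.521,.066,.015]))
a=cv2.convertScaleAbs(cv2.imread("pics/K.png"),alpha=1.6);cv2.imwrite("pics/K2.png",a)
E
```

```text
clock: 6.8
tool_pos: [0.5212, 0.0706, 0.1367]
orientation: [0.741, -0.671, 0.0, -0.001]
ft_force: [-0.8, 0.2, 0.4]
opening: 0.0498
grasp_force: 0.0
[ 0.508  0.174 -0.416  0.    -0.979 -0.41 ]
[279.84745859 197.8864891 ] [279.80150228 187.44515867]
```

View pics/K2.png

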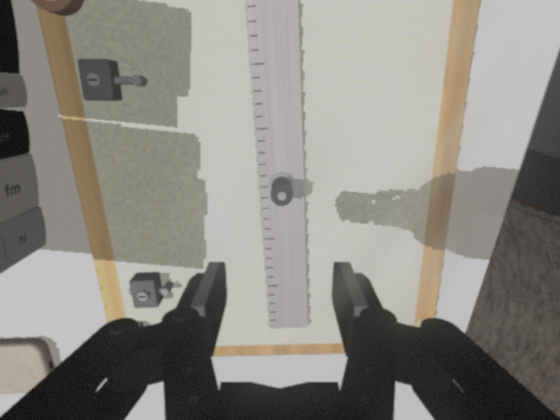

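The knob top is at (282,196), close to the predicted (280,198). The right pin shows at (140,81) and the left pin's top at (166,288).

Run:
```python
from h import *
for n,u,v,z in [("knob",282,196,.047),("Rtop",140,81,.025),("Rbase",142,81,.01),("Ltop",166,289,.025),("Lbase",168,286,.01)]: print(n,ray("wrist",u,v,z))
a=[ray("wrist",u,v,.015) for u,v in [(249,20),(301,20),(268,320),(308,320)]];print(a)
m=(a[2]+a[3]-a[0]-a[1]);print(np.arctan2(-m[0],m[1]))
```

```text
knob [0.5195 0.0643 0.047 ]
Rtop [ 0.6375 -0.011   0.025 ]
Rbase [ 0.6417 -0.0112  0.01  ]
Ltop [0.6192 0.1732 0.025 ]
Lbase [0.622  0.1794 0.01  ]
[array([ 0.5573, -0.0629,  0.015 ]), array([ 0.5178, -0.0668,  0.015 ]), array([0.5193, 0.206 , 0.015 ]), array([0.4788, 0.202 , 0.015 ])]
0.14223551693079547
```

```bash
python3 -m jog '[[[0,-0.03,-0.5],[0,0,0]],[[0,-0.03,-0.5],[0,0,0]],[[0,-0.03,-0.5],[0,0,0]],[[-0.01,0,-0.36],[0,0,0]],[[0,0,0],[0,0,0]]]'
python3 -m jog '[[[0,0,0],[0,0,0]],[[0,0,0],[0,0,0]],[[0,0,0],[0,0,0]],[[0,0,0],[0,0,0]]]' 10 20
```

```text
clock: 7.48
tool_pos: [0.5194, 0.0641, 0.0231]
orientation: [0.741, -0.672, -0.001, 0.001]
ft_force: [0.6, 0.3, -0.1]
opening: 0.0502
grasp_force: 0.0
clock: 7.98
tool_pos: [0.5206, 0.0645, 0.0246]
orientation: [0.741, -0.671, 0.0, -0.0]
ft_force: [-1.2, 0.4, 1.2]
opening: 0.0102
grasp_force: 0.0
```

```bash
python3 look.py pics/G
python3 - <<'E'
import cv2
a=cv2.convertScaleAbs(cv2.imread("pics/G.png"),alpha=1.6);cv2.imwrite("pics/G2.png",a)
E
```

```text
(no output)
```

View pics/G2.png

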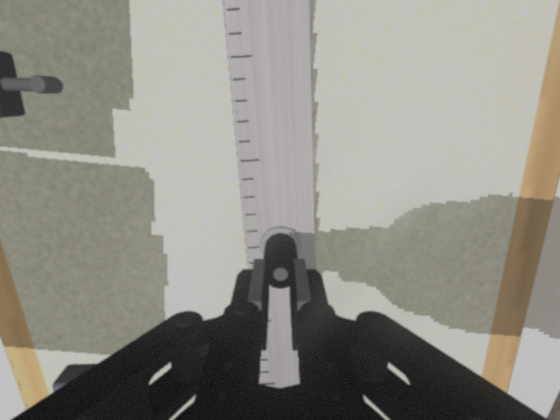

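The fingers closed with the knob at (281,270), on their −y side, so it wasn't gripped. I'll measure its position again.

Run:
```python
from h import *
print(monitor.state()["tool_pos"]);P=vision.get_calibration("wrist")["pose"];print(P.round(3))
print("tcp",proj("wrist",monitor.state()["tool_pos"]))
print(ray("wrist",281,272,.047), ray("wrist",281,238,.015),[ray("wrist",u,100,.015) for u in (236,316)])
print(ray("wrist",55,84,.025),[ray("wrist",u,380,.015) for u in (260,298)])
```

```text
[0.52056304 0.06447205 0.0244416 ]
[[-0.995 -0.092 -0.031  0.528]
 [-0.097  0.943  0.317 -0.017]
 [-0.     0.318 -0.948  0.192]
 [ 0.     0.     0.     1.   ]]
tcp [278.87263755 252.90216841]
[0.5196 0.0635 0.047 ] [0.5198 0.0596 0.015 ] [array([ 0.5497, -0.0128,  0.015 ]), array([ 0.5099, -0.0167,  0.015 ])]
[ 0.6326 -0.0119  0.025 ] [array([0.5235, 0.1636, 0.015 ]), array([0.4983, 0.1611, 0.015 ])]
```

```bash
python3 -m jog '[[[0,0,0],[0,0,0]],[[0,0,0],[0,0,0]],[[0,0,0.8],[0,0,0]],[[0,0,0.8],[0,0,0]],[[0,0,0],[0,0,0]]]' 50 20
python3 look.py pics/H
cat > knob.py <<'E'
from h import *
import sys,pickle
def knob(k):
    c=pickle.load(open(k+".pkl","rb"));K=c["camera_matrix"];P=c["pose"]
    def R(u,v,z):
        d=P[:3,:3]@np.linalg.solve(K,[u,v,1]);o=P[:3,3];return (o+d*(z-o[2])/d[2]).round(4)
    g=cv2.cvtColor(cv2.imread(k+".png"),cv2.COLOR_BGR2GRAY)
    m=(g<55).astype(np.uint8);n,l,s,_=cv2.connectedComponentsWithStats(m)
    for i in range(1,n):
        x,y,w,h,A=s[i]
        if 60<A<3000 and 200<x+w/2<360: print(k,"blob",x,y,w,h,A,"top-centre",R(x+w/2,y+h-w*.47,.047),"base",R(x+w/2,y+w*.45,.015))
if __name__=="__main__":
    print(np.round(vision.get_calibration("wrist")["camera_matrix"]).tolist())
    for k in sys.argv[1:]: knob(k)
E
python3 knob.py pics/K pics/H pics/G
```

```text
clock: 8.65
tool_pos: [0.5229, 0.0654, 0.124]
orientation: [0.741, -0.671, 0.002, -0.003]
ft_force: [-0.2, 0.2, -0.9]
opening: 0.0499
grasp_force: 0.0
[[337.0, 0.0, 279.0], [0.0, 337.0, 208.0], [0.0, 0.0, 1.0]]
```

Run:
```python
from h import *
for k,r in (("K",(165,216,3,256,312,4)),("H",(165,240,4,250,316,4))):
    g=cv2.cvtColor(cv2.imread(f"pics/{k}.png"),cv2.COLOR_BGR2GRAY)
    print(k,g[:,r[3]:r[4]:r[5]][r[0]:r[1]:r[2]])
```

```text
K [[118  94 101 106 106 109 111 110 109 108 108 108  97 118]
 [119 107 106 106 107 110 110 109 109 108 109 110  94 117]
 [117 106 108 106 106 109 108 110 107 109 109 108  92 117]
 [119 104  99 107 104  98 101 100  93 105 107 109  93 118]
 [119 104 104 106  97  90  67  74  82  89 108 106  94 119]
 [118 108 107 103  95  59  59  60  64  80  85  85  90 102]
 [121 108 108 102  76  59  59  59  62  79  83  84  89  94]
 [119  99  88  98  66  60  59  61  62  75  83  83  90  93]
 [119 107 108 104  61  60  62  62  62  73  84  84  89  91]
 [120 109 108 108  62  61  84  75  61  66  83  81  87  91]
 [121 107 107 106  62  64  99  99  62  66  82  82  85 103]
 [119 105  94 101  68  62 101  95  60  87 103  93  97 118]
 [120 106 107 108  91  62  64  61  61 105 109 106  98 114]
 [119 113 109 108 106  82  63  67  96 108 108 107  98 111]
 [120 112  99 102 108 106 108 108 107 106 108 107  97 117]
 [118 111 108 109 107 106 108 108 107 108 108 106  98 117]
 [120 109 107 107 107 106 109 109 107 107 107 106  98 119]]
H [[121 120 107 108 109 109 109 111 111 111 111 109 109 109  99 116 120]
 [120 121 113 108 109
[... 557 characters left out ...]
119 107 108 106  61  63  64  60  58  61  82  81  85  90  97]
 [121 120 119 109 108 106  62  63 100  97  58  60  82  79  83 100 121]
 [121 120 120 108 106 108  64  64 101  99  56  72 108 102 107 119 121]
 [121 122 122 109 109 109  94  58  57  56  57 104 108 109 107  94 120]
 [121 120 120 107 101 101 108 100  86  88 105 109 109 107 105 107 121]
 [119 120 121 109 109 108 107 108 110 110 107 107 108 107 107 108 120]
 [120 120 120 113 109 109 107 106 109 107 109 108 108 106 106 119 121]
 [121 120 121 115  89  95 105 106 110 108 107 107 107 108 105 100 120]
 [121 120 122 113 108 108 107 106 109 108 107 109 106 107 106  94 122]
 [121 120 121 120 107 107 106 107 109 108 107 107 106 106 106 109 122]]
```

The camera geometry and the 10 mm closing both suggest the fingertips passed above the knob: the tips sit higher than the stated TCP. I'll descend with a force check.

```bash
python3 -m jog '[[[-0.03,0,-0.8],[0,0,0]],[[0,0,-0.8],[0,0,0]],[[0,0,-0.1],[0,0,0]],[[0,0,0],[0,0,0]]]' 34 20
python3 -m jog '[[[0,0,-0.08],[0,0,0]],[[0,0,0],[0,0,0]]]'
```

```text
clock: 9.2
tool_pos: [0.5187, 0.0643, 0.0181]
orientation: [0.741, -0.671, -0.0, 0.001]
ft_force: [0.5, -0.5, 0.0]
opening: 0.0337
grasp_force: 0.0
clock: 9.45
tool_pos: [0.5192, 0.0647, 0.0142]
orientation: [0.741, -0.671, 0.0, -0.001]
ft_force: [-0.4, -0.0, 0.3]
opening: 0.0337
grasp_force: 0.0
```

```bash
python3 -m jog '[[[0,0,-0.06],[0,0,0]],[[0,0,0],[0,0,0]]]'; python3 look.py pics/I
python3 - <<'E'
from h import *
g=cv2.cvtColor(cv2.imread("pics/I.png"),cv2.COLOR_BGR2GRAY)
print(g[210:330:6,225:340:5])
E
```

```text
clock: 9.7
tool_pos: [0.5186, 0.0644, 0.0098]
orientation: [0.741, -0.671, 0.0, -0.0]
ft_force: [-0.3, 0.6, 0.2]
opening: 0.0338
grasp_force: 0.0
[[120 120 107 107 106 106 108 105 108 110 107 109 106 110 106 107 106 109
   85 120 120 120 121]
 [120 120 105 105 108 106 108 105 109 110 108 110 107 108 107 107 108 109
   90 120 121 120 120]
 [120 121 113  95  96 102 106 105 106 109 108 110 106 108 106 106 106 109
  105 120 121 119 119]
 [121 120 110 106 106 106 105 104 107 110 108 110 107 108 105 106 108 109
   88 118 120 120 121]
 [119 120 117 106 107 106 105 105 106 107 109 108 105 108 106 108 107 108
   86 121 119 118 118]
 [120 119 120  98  94  94 105 106  89 100 101 101  95  83 105 108 106 108
   84  88  89  87  87]
 [118 119 118 105 106 106  80  70  67  40  36  35  60  70  66  77  75  74
   85  87  87  86  85]
 [120 118 120 106 105 105  70  62  37  36  31  34  34  36  69  74  74  75
   84  88  87  85  87]
 [118 117 116 100  79  75  69  42  36  32  32  29  30  30  67  75  72  73
   83  86  86  83  87]
 [104  56  56  38 104 105  71  35  30  28  26  31  32  29  66  74  73  73
   65  
[... 286 characters left out ...]
 40  33  38  49  49]
 [ 51  48  30  33 101 104  89  31  31  67  67  97  28  28  42  72 105 102
   40  34  35  50  52]
 [ 50  36  33  28  99 105 106  28  29  62  69  89  29  28 100 105 104 104
   50  34  34  50  50]
 [ 47  30  30  32 102 106 104  94  27  30  28  30  29  86 104 104 105 103
   57  34  36  45  50]
 [ 65  29  28  26 102  91  80 102 105  97  81  96 108 103 105 105 102 103
   75  37  40  50  62]
 [ 47  32  28  43 105 104 105 103 104 102 106 106 106 105 103 104 102 103
   87  36  38  46  39]
 [ 29  32  27  77 105 104 105 102 105 101 105 104 107 104 105 103 103 101
   85  36  37  35  34]
 [ 26  31  26 104 110 100 102 101 105 101 104 105 106 102 104 102 102 102
   85  44  34  34  30]]
```

```bash
python3 -m jog '[[[0,0,-0.08],[0,0,0]],[[0,0,0],[0,0,0]]]'|grep -E "pos|ft"; python3 -m jog '[[[0,0,-0.08],[0,0,0]],[[0,0,0],[0,0,0]]]'|grep -E "pos|ft"; python3 -m jog '[[[0,0,-0.04],[0,0,0]],[[0,0,0],[0,0,0]]]'|grep -E "pos|ft"
```

```text
tool_pos: [0.5182, 0.0643, 0.0044]
ft_force: [0.1, 0.3, -0.1]
tool_pos: [0.5183, 0.0643, -0.0004]
ft_force: [0.5, 0.1, 0.0]
tool_pos: [0.5185, 0.0644, -0.0025]
ft_force: [0.9, 0.5, -0.0]
```

```bash
python3 -m jog '[[[0,0,0],[0,0,0]],[[0,0,0],[0,0,0]],[[0,0,0],[0,0,0]],[[0,0,0],[0,0,0]]]' 12 20
```

```text
clock: 11.0
tool_pos: [0.5188, 0.0645, -0.0021]
orientation: [0.741, -0.671, 0.0, -0.0]
ft_force: [0.0, 0.3, 1.8]
opening: 0.0172
grasp_force: 20.1
```

```bash
python3 -m jog '[[[0.25,0.05,0],[0,0,0]],[[0.3,0.06,0],[0,0,0]],[[0.3,0.06,0],[0,0,0]],[[0.3,0.06,0],[0,0,0]],[[0,0,0],[0,0,0]]]'
python3 look.py pics/J
python3 - <<'E'
from h import *
print(proj("wrist",[.641,-.010,.01]),proj("wrist",[.641,-.01,.025]))
g=cv2.cvtColor(cv2.imread("pics/J.png"),cv2.COLOR_BGR2GRAY)
print(g[40:160:5,110:320:6])
E
```

```text
clock: 11.62
tool_pos: [0.5892, 0.0786, -0.0021]
orientation: [0.741, -0.671, 0.001, -0.001]
ft_force: [2.3, 0.6, 2.4]
opening: 0.0175
grasp_force: 20.3
[176.99516642  67.55516266] [165.73428089  64.5203264 ]
[[ 54  41  38  38  93  94  95  95  90  93  93  98  95  95  95  94  95  95
   81  81  80  82  83  82  83  85 118 120 121 121 118 123 124 123 112]
 [ 53  41  39  39  95  96  98  96  92  97  93  95  94  98  94  97  93  96
   80  81  81  81  81  82  83  85 121 120 121 119 118 121 123 124 113]
 [ 53  43  37  40  94  97  99  99  93  90  89  95  94  95  96  95  94  91
   80  61  69  76  79  79  83  86 120 119 120 121 119 122 122 122 115]
 [ 54  45  47  61  66  65  67  69  68  77  80  55  95  96  95  93  93  93
   78  82  83  82  85  80  83  85 120 119 120 120 119 122 122 123 115]
 [ 53  48  61  72  71  71  72  73  73  75  79  72  53  95  94  95  93  93
   80  82  83  83  82  81  82  86 121 120 120 120 119 122 122 121 118]
 [ 53  49  48  71  69  70  69  70  69  77  78  69  54  96  96  96  96  95
   87  81  82  81  83  80  84  85 120 119 121 121 119 123 123 123 118]
 [ 56  51  39  47  54
[... 1889 characters left out ...]
  97  97  96 100  97  98  97  96  98  93  96  98
   96  94  83 121 120 122 118 120 124 120 122 122 124 121 123 122 123]
 [132 130 112 105  98  98  97  99  95  98  99  96  97  98  97  97  98  96
   93  96  83 121 120 122 117 120 125 121 123 120 123 121 123 121 124]
 [ 98 105 105 125 128 135 135 135 132 129 114 109  99  99  96  96  94  97
   95  98  83 120 118 118 119 120 124 121 123 121 122 120 122 123 125]
 [ 98  98  97  95 101 125 135 136 135 137 135 136 136 135 136 134 136 129
  127 111  78 111 112 121 119 120 124 121 122 122 123 121 121 122 124]
 [ 99  99  96  95  96  97  96  97  98 103  96 107 106 123 131 132 135 136
  136 135 119 118 119 120 120 121 124 122 122 123 122 122 121 123 125]]
```

```bash
python3 -m jog '[[[0,0,0],[0,0,0]],[[0,0,0],[0,0,0]]]' 22|grep -E "pos|ft|open"
python3 -m jog '[[[0.04,0.004,0],[0,0,0]],[[0.04,0.004,0],[0,0,0]],[[0.04,0.004,0],[0,0,0]],[[0,0,0],[0,0,0]]]'|grep -E "pos|ft"
python3 -m jog '[[[0.03,0.003,0],[0,0,0]],[[0.03,0.003,0],[0,0,0]],[[0,0,0],[0,0,0]]]'|grep -E "pos|ft"
```

```text
tool_pos: [0.5866, 0.078, -0.0026]
ft_force: [0.2, -0.0, 0.8]
opening: 0.0216
tool_pos: [0.595, 0.0789, -0.0024]
ft_force: [-0.9, 0.4, 0.2]
tool_pos: [0.5987, 0.0794, -0.0023]
ft_force: [-1.5, 0.3, -0.3]
```

```bash
for i in 1 2 3; do :; done; python3 -m jog '[[[0.02,0.002,0],[0,0,0]],[[0,0,0],[0,0,0]]]'|grep -E "pos|ft"
python3 -m jog '[[[0.02,0.002,0],[0,0,0]],[[0,0,0],[0,0,0]]]'|grep -E "pos|ft"
python3 -m jog '[[[0.02,0.002,0],[0,0,0]],[[0,0,0],[0,0,0]]]'|grep -E "pos|ft"
python3 look.py pics/M
python3 - <<'E'
from h import *
g=cv2.cvtColor(cv2.imread("pics/M.png"),cv2.COLOR_BGR2GRAY)
print(g[50:100:4,150:250:4])
E
```

```text
tool_pos: [0.5997, 0.0794, -0.0023]
ft_force: [-0.1, -1.5, -0.7]
tool_pos: [0.6009, 0.0795, -0.0023]
ft_force: [-1.2, -1.0, 0.0]
tool_pos: [0.6022, 0.0797, -0.0023]
ft_force: [-0.3, 0.1, -0.1]
[[ 48  42  43  50  99 101 102 102 101  98  97 101  97  91  97  99  98  97
   85  65  60  64  68  77  79]
 [ 49  39  50  52  88  89  88  88  93  90  87  80  80  82  77  87 101  99
   88  85  84  84  84  86  86]
 [ 52  45  73  74  73  74  72  74  74  72  74  77  82  83  84  66  73 102
   87  85  84  86  82  84  85]
 [ 51  45  75  75  76  78  78  77  77  76  78  79  79  80  82  78  55  96
   96  86  84  85  83  86  86]
 [ 51  40  70  71  70  70  73  72  73  73  72  75  81  79  80  71  55  94
   98  86  83  86  85  85  85]
 [ 57  44  48  52  63  66  67  69  64  64  65  65  75  79  76  58  57  98
  100  85  85  86  84  83  84]
 [ 56  43  43  42  88 100  99 100 101  99 102  96  96  91  70  66  91 100
  100  84  80  75  73  75  86]
 [ 56  46  43  43  79 100  98  99  98 101 103 100 100 100  97  98 101  99
   97  80  80  82  84  85  85]
 [ 55  46  43  41  73  99  98 100  98 100 100 100 100 100 100 102 100  98
   96  83  84  85  84  83  85]
 [ 56  46  43  44  65  98  99 101  99 101 102 103  99  98 102 101 101  99
   99  82  86  85  84  85  85]
 [ 55  49  42  42  56 101  98 102 101  97 100 101  99  98  97  98  97  97
   98  81  85  83  84  84  85]
 [ 58  51  43  43  49 103  99 102  99 100 100  98 101  98  97  96  96  99
  102  87  85  84  84  84  85]
 [ 57  51  43  42  52 102 101 100 100 102 101 102  99  97  99  99  97  98
  103  91  87  84  86  84  86]]
```

```bash
python3 -m jog '[[[0.02,0.002,0],[0,0,0]],[[0,0,0],[0,0,0]]]'|grep -E "pos|ft"
python3 -m jog '[[[0.015,0.002,0],[0,0,0]],[[0,0,0],[0,0,0]]]'|grep -E "pos|ft"
python3 -m jog '[[[0.015,0.002,0],[0,0,0]],[[0,0,0],[0,0,0]]]'|grep -E "pos|ft"
python3 -m jog '[[[0.01,0.001,0],[0,0,0]],[[0,0,0],[0,0,0]]]'|grep -E "pos|ft"
```

```text
tool_pos: [0.6033, 0.0798, -0.0023]
ft_force: [-0.5, -0.2, -0.0]
tool_pos: [0.6042, 0.0799, -0.0023]
ft_force: [-1.2, -0.2, 0.9]
tool_pos: [0.6051, 0.08, -0.0023]
ft_force: [-1.2, -0.5, 0.3]
tool_pos: [0.6055, 0.0801, -0.0023]
ft_force: [-2.9, 0.5, 1.6]
```

```bash
python3 look.py pics/N
python3 - <<'E'
from h import *
g=cv2.cvtColor(cv2.imread("pics/N.png"),cv2.COLOR_BGR2GRAY)
print(g[50:90:4,190:250:3]); print(g[250:390:5,170:250:4])
print(proj("wrist",[.6215,.177,.025]))
E
```

```text
[[103 100  98  99 100 100  93  92  96  99  99  86  76  63  64  70  69  80
   81  80]
 [ 88  91  88  86  84  80  82  85  82  72 100  90  86  85  86  86  85  83
   86  86]
 [ 76  74  74  76  77  79  82  84  84  80  59  73  85  87  83  84  84  84
   86  86]
 [ 76  78  78  77  80  81  79  79  83  82  65  59  85  87  86  85  84  84
   84  86]
 [ 73  72  71  72  72  79  81  81  80  80  58  57  81  86  84  85  86  84
   85  86]
 [ 65  65  66  67  66  70  76  79  77  60  56  65  81  86  84  86  85  86
   85  85]
 [101 100 102 102  98  95 100  89  73  64  80 100  81  79  74  74  72  69
   82  86]
 [ 99 101 102 103 103 100  99  98  99  98  99 101  82  85  83  86  86  84
   85  85]
 [ 98 101 103 101 102 101 100 101 101 101 101 101  82  86  85  86  86  85
   86  86]
 [101 100 100 102 102 101 100 101 103 102 102 100  88  87  86  85  85  84
   87  86]]
[[100 103 106 103 104 101 102 102 102 101 100  97  99 104 104  99 100  98
   82  78]
 [100 101 100 100 102  99  97  97 101 101 100 102 102 102  98 102 102  98
   89  85]
 [101  99  99  96 102 101 101 100 104 102 102 103 100  96  99 100 101  99
   58
[... 1459 characters left out ...]
4  26  26  24  27  26  17  22  19  18  20  23  23  22  20  22  18
   21  67]
 [ 30  27  22  26  26  27  21  22  24  15  22  21  19  18  24  14  17  23
   25 105]
 [ 24  27  24  26  27  24  22  16  20  22  23  18  20  18  20  18  24  24
   36 100]
 [ 26  27  27  24  26  25  23  18  25  20  18  28  26  22  21  22  23  21
   31 100]
 [ 21  28  22  25  23  28  23  19  20  18  17  20  22  21  17  16  20  21
   31 102]
 [ 19  20  25  27  25  24  20  21  19  16  22  19  17  18  22  21  18  20
   30 100]
 [ 25  27  24  27  22  25  21  21  16  23  21  14  15  16  20  19  22  21
   35 131]
 [ 23  19  23  22  51  31  22  21  19  24  17  20  17  18  24  20  16  22
   23  23]]
[233.66589016 427.67105346]
```

The right pin has just been reached (no gap left at (223,62)). I'll continue in small steps to swivel onto the left pin.

```bash
for k in 1; do python3 -m jog '[[[0.008,0.001,0],[0,0,0]],[[0,0,0],[0,0,0]]]'|grep -E "pos|ft"
python3 -m jog '[[[0.008,0.001,0],[0,0,0]],[[0,0,0],[0,0,0]]]'|grep -E "pos|ft"
python3 -m jog '[[[0.008,0.001,0],[0,0,0]],[[0,0,0],[0,0,0]]]'|grep -E "pos|ft";done
```

```text
tool_pos: [0.6062, 0.0802, -0.0023]
ft_force: [-2.1, 0.1, 1.0]
tool_pos: [0.6066, 0.0802, -0.0023]
ft_force: [-1.7, 1.0, 0.4]
tool_pos: [0.6071, 0.0803, -0.0023]
ft_force: [-1.0, 0.3, 1.0]
```

```bash
python3 -m jog '[[[0.008,0.001,0],[0,0,0]],[[0,0,0],[0,0,0]]]'|grep -E "pos|ft"
python3 -m jog '[[[0.008,0.001,0],[0,0,0]],[[0,0,0],[0,0,0]]]'|grep -E "pos|ft"
python3 - <<'E'
from plant import *
for i in range(3):
    vision.snapshot("top");print(monitor.state()["ft_force"].round(2))
E
```

```text
tool_pos: [0.6076, 0.0803, -0.0023]
ft_force: [-1.8, 0.5, 0.6]
tool_pos: [0.6081, 0.0804, -0.0023]
ft_force: [-2.1, 1.8, 1.1]
[-1.09 -0.51  0.53]
[-1.82  0.56 -0.13]
[-1.98  0.47  0.32]
```

```bash
python3 -m jog '[[[0.008,0.001,0],[0,0,0]],[[0,0,0],[0,0,0]]]'|grep -E "pos|ft"
python3 -m jog '[[[0.008,0.001,0],[0,0,0]],[[0,0,0],[0,0,0]]]'|grep -E "pos|ft"
python3 -m jog '[[[0.008,0.001,0],[0,0,0]],[[0,0,0],[0,0,0]]]'|grep -E "pos|ft"
python3 - <<'E'
from plant import *
for i in range(3):
    vision.snapshot("wrist");print(monitor.state()["ft_force"].round(2))
E
```

```text
tool_pos: [0.6085, 0.0804, -0.0023]
ft_force: [-1.1, 0.6, 0.6]
tool_pos: [0.6089, 0.0805, -0.0023]
ft_force: [-2.9, 0.8, 0.7]
tool_pos: [0.609, 0.0805, -0.0023]
ft_force: [-4.8, 1.8, 3.2]
[-4.7   1.77  2.99]
[-4.97  0.63  3.82]
[-5.23  1.06  3.22]
```

```bash
python3 -m jog '[[[0.005,0.0005,0],[0,0,0]],[[0,0,0],[0,0,0]],[[0,0,0],[0,0,0]],[[0,0,0],[0,0,0]]]'|grep -E "pos|ft"
python3 look.py pics/O
python3 -m jog '[[[-0.01,-0.001,0],[0,0,0]],[[-0.02,-0.002,0],[0,0,0]],[[-0.02,-0.002,0],[0,0,0]],[[0,0,0],[0,0,0]]]' 26|grep -E "pos|ft"
python3 - <<'E'
import cv2,pickle,numpy as np
c=pickle.load(open("pics/O.pkl","rb"))
g=cv2.cvtColor(cv2.imread("pics/O.png"),cv2.COLOR_BGR2GRAY)
print(g[40:220:12,195:265:3])
E
```

```text
tool_pos: [0.6091, 0.0804, -0.0024]
ft_force: [-5.7, 1.6, 5.3]
tool_pos: [0.6068, 0.0803, -0.0023]
ft_force: [0.2, 0.2, 0.4]
[[103 102 100  97  94  95  98  99  96  99 104 102  88  85  88  86  85  84
   84  85  86  86  85  84]
 [101 103 102  98  98  99  89  80  80  79  88 101  98  83  85  86  86  86
   86  86  86  86  85  84]
 [ 77  77  78  79  76  72  81  82  82  81  82  79  56  80  88  86  87  86
   83  87  86  86  86  85]
 [102 103 102 104 103 101 100 102 101  97  96  97 100  82  87  86  85  87
   85  85  87  87  86  84]
 [103 102 100 101 101 103 103 100 100 100 101 101  99  88  88  85  85  86
   86  85  88  87  87  85]
 [101 103 105 105 104 103 102 100 101 102 103 101  98  91  87  80  80  81
   79  83  87  86  87  85]
 [100 100 104 105 104 103 103 102 102 104 102 102 102  99  83  87  86  86
   87  87  86  87  88  86]
 [103 103 100 102 104 103 101 100 100  98 100 102 103 101  85  72  67  67
   68  69  87  87  88  86]
 [102 103 102 101 103 106 103 105 106 102 101 101 101 103  82  88  85  87
   86  88  87  85  88  87]
 [142 144 142 142 142 143 143 143 143 141 143 142 137 137 114  85  83  81
   81  81  87  87  88  87]
 [ 99 100 103 105 103 101 103 106 104 102 101 101 104 102  91  88  84  91
   94  95  96 112 116 112]
 [105 103 105 102 101 101 100 103 106 104 104 103 103 102 100  84  85  85
   86  87  86  87  86  87]
 [103 101 100 101 104 102 102 103 102 102 102 103 105 104 104  84  85  86
   86  87  87  87  88  87]
 [107 107 104 104 102 104 101  99 101 103 106 105 102  98  98  82  87  84
   87  86  87  86  88  89]
 [101 106 106 101 102 104 105 101 103 104 105 102 104 102 100  90  86  85
   87  87  87  88  86  88]]
```

```bash
python3 -m jog '[[[0.02,0.002,0],[0,0,0]],[[0,0,0],[0,0,0]]]' 32|grep -E "pos|ft|open"
python3 -m jog '[[[0,0,0.2],[0,0,0]],[[0,0,0.5],[0,0,0]],[[0,0,0.9],[0,0,0]],[[0,0,0.9],[0,0,0]]]' |grep -E "pos|ft|open"
```

```text
tool_pos: [0.6082, 0.0805, -0.0023]
ft_force: [-0.1, -0.6, -0.3]
opening: 0.0319
tool_pos: [0.6078, 0.0802, 0.1501]
ft_force: [0.7, 0.5, -0.7]
opening: 0.0321
```

```bash
python3 -m jog '[[[-0.05,-0.95,0],[0,0,0]],[[-0.05,-0.95,0],[0,0,0]],[[-0.05,-0.95,0],[0,0,0]],[[-0.05,-0.95,0],[0,0,0]],[[-0.05,-0.95,0],[0,0,0]]]' 60 >/dev/null
python3 -m jog '[[[-0.05,-0.95,0],[0,0,0]],[[-0.05,-0.95,0],[0,0,0]],[[0,0,0],[0,0,0]],[[0,0,0],[0,0,0]]]' |grep -E "pos|ft|open"
python3 look.py pics/B
python3 - <<'E'
from h import *
a=vision.snapshot("wrist");u,v=proj("wrist",[.585,-.321,.021]);print(u,v)
for r in boxes_of("wrist","staple_box"): print(round(r["p"],2),np.round(r["rect"]))
c=cv2.convertScaleAbs(a[60:360,130:430],alpha=1.6);cv2.imwrite("pics/B2.png",cv2.resize(c,None,fx=2,fy=2))
E
```

```text
tool_pos: [0.5867, -0.3188, 0.1481]
ft_force: [0.5, 1.2, 0.3]
opening: 0.0601
281.6961837776823 187.34195349420423
0.91 [360. 198.  67.  58.]
0.89 [157. 195.  61.  41.]
0.64 [253. 157.  51.  61.]
0.62 [272. 251.  51.  56.]
```

View pics/B2.png

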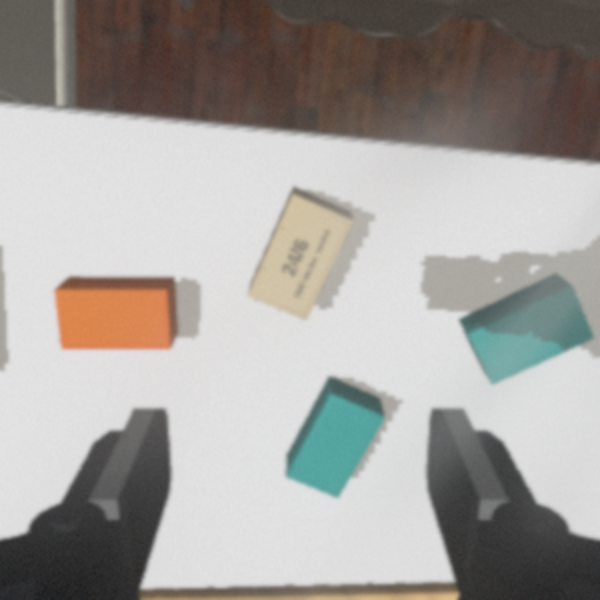

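The tan box marked "24/6" is confirmed, with top-face corners in the crop at (296,193), (353,217), (306,319) and (249,295). The orange one (115,312) and the turquoise ones (335,435) and (525,325) stay put.

Run:
```python
from h import *
c=np.array([ray("wrist",x/2+130,y/2+60,.021) for x,y in [(296,193),(353,217),(306,319),(249,295)]]);print(c)
m=c.mean(0);d=c[2]+c[3]-c[0]-c[1];print(m,np.linalg.norm(d)/2,np.linalg.norm(c[1]-c[0]),"yaw from y deg",np.degrees(np.arctan2(-d[0],d[1])))
print(monitor.state()["qpos"].round(2))
```

```text
[[ 0.5912 -0.3483  0.021 ]
 [ 0.565  -0.3402  0.021 ]
 [ 0.5808 -0.2901  0.021 ]
 [ 0.6081 -0.2992  0.021 ]]
[ 0.586275 -0.31945   0.021   ] 0.05222530516904614 0.027423530042647682 yaw from y deg -18.244137062514707
[-0.2   0.39 -0.09 -0.   -1.1   0.3 ]
```

```bash
python3 -m jog '[[[0,0,-0.4],[0,0,-1]],[[0,0,-0.4],[0,0,-1]],[[0,-0.01,-0.4],[0,0,-1]],[[0,0,-0.4],[0,0,-1]],[[0,0,-0.4],[0,0,-0.8]]]' 46 >/dev/null
python3 -m jog '[[[0,0,-0.4],[0,0,0]],[[0,0,-0.2],[0,0,0]],[[0,0,0],[0,0,0]]]'|grep -E "pos|ft|open"
python3 -m jog '[[[0,0,-0.08],[0,0,0]],[[0,0,0],[0,0,0]]]'|grep -E "pos|ft"
python3 -m jog '[[[0,0,-0.08],[0,0,0]],[[0,0,0],[0,0,0]]]'|grep -E "pos|ft"
python3 -m jog '[[[0,0,-0.06],[0,0,0]],[[0,0,0],[0,0,0]]]'|grep -E "pos|ft"
```

```text
tool_pos: [0.5868, -0.3184, -0.0087]
ft_force: [-0.2, 0.0, 0.7]
opening: 0.0455
tool_pos: [0.5872, -0.3192, -0.0126]
ft_force: [-0.2, 0.7, -0.1]
tool_pos: [0.5867, -0.3192, -0.0181]
ft_force: [0.8, 0.5, 0.6]
tool_pos: [0.5867, -0.3192, -0.0219]
ft_force: [0.4, 0.5, -0.4]
```

```bash
python3 -m jog '[[[0,0,-0.05],[0,0,0]],[[0,0,0],[0,0,0]]]'|grep -E "pos|ft"
python3 -m jog '[[[0,0,-0.04],[0,0,0]],[[0,0,0],[0,0,0]]]'|grep -E "pos|ft"
```

```text
tool_pos: [0.5867, -0.3191, -0.0248]
ft_force: [-0.4, 0.8, -0.1]
tool_pos: [0.5871, -0.3193, -0.0259]
ft_force: [-2.1, 1.9, 7.3]
```

Contact with the desk: the fingertips end about 25 mm above the reported TCP. I'll back up 10 mm and grip.

```bash
python3 -m jog '[[[0,0,0.17],[0,0,0]],[[0,0,0],[0,0,0]]]'|grep -E "pos|ft"
python3 -m jog '[[[0,0,0],[0,0,0]],[[0,0,0],[0,0,0]],[[0,0,0],[0,0,0]],[[0,0,0],[0,0,0]]]' 22 25|grep -E "pos|ft|open|gras"
python3 -m jog '[[[0,0,0.4],[0,0,0]],[[0,0,0.8],[0,0,0]],[[0,0,0.8],[0,0,0]],[[0,0,0],[0,0,0]]]'|grep -E "pos|ft|open|gras"
python3 look.py pics/B3
python3 - <<'E'
import cv2
g=cv2.cvtColor(cv2.imread("pics/B3.png"),cv2.COLOR_BGR2GRAY);print(g[220:400:7,225:340:5])
E
```

```text
tool_pos: [0.5878, -0.3195, -0.0156]
ft_force: [0.1, 0.2, 0.1]
tool_pos: [0.587, -0.3192, -0.0166]
ft_force: [-1.3, 1.9, 5.5]
opening: 0.0291
grasp_force: 25.9
tool_pos: [0.5894, -0.3201, 0.1074]
ft_force: [-0.5, 0.4, -2.2]
opening: 0.0293
grasp_force: 25.3
[[150 150 150 148 150  92  91  91  91  90  88  87  86  84  84  85  82 103
  150 150 151 152 151]
 [150 149 148 149 135  80  79  78  76  77  74  74  71  73  70  70  71  69
  151 151 151 150 150]
 [148 149 146 147  92  81  80  76  78  77  75  77  75  73  74  72  74  71
  133 151 151 150 150]
 [ 71 112 111 111  91  93  95 101 125 129 127 126 110  91  91  92  92  93
  124 151 151 150 150]
 [ 73  69 111 111  90  90  88  90  89 125 127 113  89  89  88  88  91  91
  128 152 150 150 150]
 [102  67  79 111  86  89  89  85  94  97  87  87  88  84  80  88  88  89
  131 150 149 135 111]
 [104  88  64  62  76  85  89  87  88  88  86  87  87  84  79  88  86  91
   54  60  72  57  57]
 [ 91  73  61  60  70  86  88  89  87  87  87  85  86  83  69  88  87  90
   41  60  60  59  85]
 [ 43  60  61  46  65  85  86  88  83  74  54  57  87  82  70  88 
[... 980 characters left out ...]
143  43  37  38  34]
 [ 30  32 136 148 148 149 149 149 148 149 148 148 147 148 148 148 149 149
  150 148  55  37  33]
 [ 29  35 148 149 148 150 150 148 149 148 149 147 149 148 148 149 148 148
  148 149 103  31  34]
 [ 31  29 144 149 148 148 148 150 147 148 147 149 148 148 149 149 149 149
  149 148  78  33  33]
 [ 28  32 143 149 148 148 147 148 147 148 149 148 150 149 148 148 149 150
  150 148  67  35  33]
 [ 25  30 112 125 125 126 144 147 148 149 147 149 150 148 148 147 138 126
  126 124  48  31  34]
 [ 27  30  33  28  35  35  37  39  38  42  58  75  42  38  36  36  35  31
   32  31  35  29  30]
 [ 25  28  27  30  31  31  34  33  35  36  32  33  32  35  32  31  33  32
   30  30  33  30  29]]
```

```bash
python3 -m jog '[[[0.08,0.9,0],[0,0,1]],[[0.08,0.9,0],[0,0,1]],[[0.08,0.9,0],[0,0,1]],[[0.08,0.9,0],[0,0,1]],[[0.08,0.9,0],[0,0,0.8]]]' >/dev/null
python3 -m jog '[[[0.08,0.9,0],[0,0,0]],[[0,0.4,-0.5],[0,0,0]],[[0,0,-0.5],[0,0,0]],[[0,0,0],[0,0,0]],[[0,0,0],[0,0,0]]]'
python3 look.py pics/P
python3 - <<'E'
from h import *
for p in ([.6109,.0804,.047],[.641,-.01,.025]): print(proj("wrist",p))
g=cv2.cvtColor(cv2.imread("pics/P.png"),cv2.COLOR_BGR2GRAY);print(g[60:260:8,170:330:6])
E
```

```text
clock: 24.82
tool_pos: [0.6158, 0.0284, 0.0433]
orientation: [0.741, -0.671, -0.0, 0.0]
ft_force: [0.7, 0.1, -0.9]
opening: 0.0295
grasp_force: 25.3
[279.42574892 335.48926361]
[241.88165689 172.5849437 ]
[[ 51  99 104  99 105 101 100 103 103 111 128 132 140 141 140 140 141 140
  139 141 142 140 141 141 140 141 140]
 [ 97  98 102 101  98  98 103 102 102 101 102 100 102  87  89  89  86  87
   88 118 125 127 124 126 126 108 141]
 [104 100 102 100 100 100 101  97 101 103 103  95  99  85  88  86  86  87
   85  87  88  89  87  88 116 103 142]
 [ 95  96  99 101 100  99 100 102 105 102 103 100 100  80  69  80  84  86
   87  87  87  87  86  89 109 102 141]
 [ 98 100 101 101 100 103 102 100  98 100  99  98  99  84  87  86  87  84
   86  85  87  88  87  88 123 104 141]
 [ 97  96  96  95  99  99 100  98  97 102 104 101  99  83  85  84  83  84
   86  85  86  88  85  90 125  98 141]
 [ 98 103  97  97  99 101  98 101  98  98  99  99  98  83  86  84  85  83
   84  85  85  87  86  89 125 101 141]
 [102  99  99 102 100 100 100 100  98 100  99 101  99  84  84  83  83  84
   85  84  85  86  85  88 125 
[... 1230 characters left out ...]
  88  88  89 103  99]
 [103 104 101  99  99  98 102 100 101 101 101 100  98  99  86  86  86  86
   87 122 125 105  86  88  89 102 101]
 [ 99 101 101 100 102 103 106 138 139 136 136 131 127  83  65  66  68  64
   67  72  72  65  63  63  87 105 102]
 [ 98  97 102 100 102  99 102 101  98  99 100 102  97  69  69  65  67  67
   65  63  65  62  61  59  83 100  99]
 [103  98 100 102 101 100 101 101  99 102  98  99 100  94  95  94  95  93
   93  93  93  91  91  91  84 101 100]
 [105  99  98 101  99  98 102 100 100  99 100 100 100 120 118 117 118 119
  118 119 118 118 119 117 102 102 104]
 [ 99  99 104 101 100 102 100  97 103 102 100  95 102 120 118 118 119 119
  117 118 119 118 118 118 100  99  99]]
```

Run:
```python
from h import *
g=cv2.cvtColor(cv2.imread("pics/P.png"),cv2.COLOR_BGR2GRAY)
for r in (100,140,196): print(r,g[r,240:262].tolist(),g[r,294:332].tolist())
for u,v in [(247,100),(249,140),(252,196),(314,100),(308,140)]: print(u,v,ray("wrist",u,v,.015))
```

```text
100 [100, 100, 99, 98, 98, 98, 90, 83, 83, 86, 85, 85, 85, 84, 85, 84, 83, 82, 83, 82, 84, 83] [86, 86, 88, 86, 86, 87, 85, 85, 85, 87, 86, 87, 87, 89, 90, 90, 88, 92, 110, 122, 125, 124, 125, 121, 115, 103, 98, 103, 101, 108, 125, 136, 141, 142, 141, 141, 139, 140]
140 [97, 100, 99, 99, 97, 98, 98, 96, 85, 82, 80, 74, 68, 64, 62, 63, 64, 64, 63, 61, 64, 69] [86, 87, 87, 88, 89, 87, 87, 86, 87, 87, 89, 90, 90, 97, 109, 121, 124, 124, 123, 123, 123, 123, 121, 115, 107, 103, 105, 106, 111, 125, 134, 137, 137, 138, 137, 137, 137, 136]
196 [101, 102, 102, 102, 100, 100, 100, 100, 100, 98, 91, 85, 83, 86, 84, 85, 84, 85, 85, 84, 86, 84] [120, 122, 121, 121, 121, 120, 118, 118, 120, 121, 120, 123, 123, 123, 125, 125, 124, 123, 124, 124, 124, 123, 117, 110, 109, 122, 134, 137, 138, 136, 138, 136, 129, 118, 109, 111, 111, 109]
247 100 [ 0.6416 -0.0489  0.015 ]
249 140 [ 0.639  -0.0272  0.015 ]
252 196 [0.6349 0.0062 0.015 ]
314 100 [ 0.6046 -0.0526  0.015 ]
308 140 [ 0.6052 -0.0305  0.015 ]
```

```bash
python3 -m jog '[[[-0.02,0,-0.25],[0,0,0]],[[0,0,-0.25],[0,0,0]],[[0,0,-0.15],[0,0,0]],[[0,0,0],[0,0,0]]]'|grep -E "pos|ft"
python3 -m jog '[[[0,0,-0.04],[0,0,0]],[[0,0,0],[0,0,0]]]'|grep -E "pos|ft"
python3 -m jog '[[[0,0,-0.03],[0,0,0]],[[0,0,0],[0,0,0]]]'|grep -E "pos|ft"
```

```text
tool_pos: [0.6138, 0.0285, 0.0031]
ft_force: [0.7, -0.4, -0.8]
tool_pos: [0.6147, 0.0289, 0.0021]
ft_force: [0.0, -0.2, -1.3]
tool_pos: [0.6145, 0.0288, 0.0001]
ft_force: [0.5, -0.5, -1.9]
```

```bash
python3 -m jog '[[[0,0,-0.02],[0,0,0]],[[0,0,0],[0,0,0]]]'|grep -E "pos|ft"
python3 -m jog '[[[0,0,-0.015],[0,0,0]],[[0,0,0],[0,0,0]]]'|grep -E "pos|ft"
```

```text
tool_pos: [0.6145, 0.0288, -0.0012]
ft_force: [-0.5, -0.5, -2.0]
tool_pos: [0.6146, 0.0288, -0.0016]
ft_force: [-2.2, 0.2, 3.7]
```

```bash
python3 -m jog '[[[0,0,0],[0,0,0]],[[0,0,0],[0,0,0]],[[0,0,0],[0,0,0]]]' 40|grep -E "pos|ft|open"
python3 -m jog '[[[0,0,0.2],[0,0,0]],[[0,0,0.6],[0,0,0]],[[0,0,0.8],[0,0,0]],[[0,0,0],[0,0,0]],[[0,0,0],[0,0,0]]]'|grep -E "pos|ft|open"
python3 look.py pics/Q
python3 - <<'E'
from h import *
for r in boxes_of("wrist","staple_box")[:2]: print(round(r["p"],2),np.round(r["rect"]))
g=cv2.cvtColor(cv2.imread("pics/Q.png"),cv2.COLOR_BGR2GRAY);cv2.imwrite("pics/Q2.png",cv2.convertScaleAbs(cv2.imread("pics/Q.png"),alpha=1.6))
E
```

```text
tool_pos: [0.6146, 0.0288, -0.0021]
ft_force: [-0.0, -0.5, 0.2]
opening: 0.0399
tool_pos: [0.6145, 0.0289, 0.0948]
ft_force: [-0.6, 0.1, -0.0]
opening: 0.0401
0.58 [254. 175.  47.  75.]
```

View pics/Q2.png

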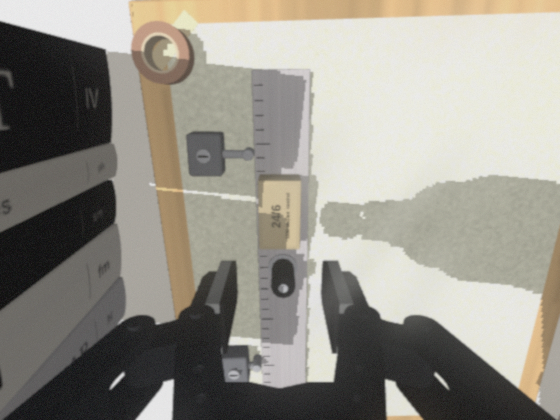

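The view shows the box flat on the ruler at (280,212), the knob at (283,278), and pins at (250,155) and (258,362) against the edge. A last light push at the knob will seat the edge under the weight.

```bash
python3 -m jog '[[[-0.06,0.87,0],[0,0,0]],[[0,0,0],[0,0,0]],[[0,0,-0.7],[0,0,0]],[[0,0,-0.7],[0,0,0]],[[0,0,-0.13],[0,0,0]]]' 32|grep -E "pos|ft|open"
python3 -m jog '[[[0.05,0.005,0],[0,0,0]],[[0,0,0],[0,0,0]],[[0,0,0],[0,0,0]]]'|grep -E "pos|ft|open"
python3 -m jog '[[[0.03,0.003,0],[0,0,0]],[[0,0,0],[0,0,0]]]'|grep -E "pos|ft"
```

```text
tool_pos: [0.6083, 0.0796, -0.0012]
ft_force: [-0.3, -0.5, 0.3]
opening: 0.0318
tool_pos: [0.6143, 0.0813, 0.0033]
ft_force: [-1.8, -0.5, -0.3]
opening: 0.032
tool_pos: [0.6142, 0.0812, 0.0028]
ft_force: [-8.0, -0.2, 5.0]
```

```bash
python3 -m jog '[[[-0.01,-0.001,0],[0,0,0]],[[-0.01,-0.001,0],[0,0,0]],[[-0.01,-0.001,0],[0,0,0]],[[-0.02,-0.002,0],[0,0,0]],[[-0.02,-0.002,0],[0,0,0]]]'|grep -E "pos|ft|open"
python3 -m jog '[[[0,0,0],[0,0,0]],[[0,0,0.2],[0,0,0]],[[0,0,0.6],[0,0,0]],[[0,0,0.8],[0,0,0]],[[0,0,0],[0,0,0]]]'|grep -E "pos|ft|open"
python3 -m jog '[[[-0.3,-0.5,0.3],[0,0,0]],[[0,-0.5,0.3],[0,0,0]],[[0,0,0],[0,0,0]],[[0,0,0],[0,0,0]]]'|grep -E "pos|ft|open"
python3 look.py pics/S
python3 - <<'E'
from h import *
for r in boxes_of("wrist","staple_box")[:2]: print(round(r["p"],2),np.round(r["rect"]))
u,v=proj("wrist",[.641,-.01,.018]);u2,v2=proj("wrist",[.6215,.177,.018]);print(u,v,u2,v2)
g=cv2.cvtColor(cv2.imread("pics/S.png"),cv2.COLOR_BGR2GRAY)
for u,v in ((u,v),(u2,v2)):
    u,v=int(u),int(v);print(g[max(v-8,0):v+10:2,max(u-16,0):u+22:2])
E
```

```text
tool_pos: [0.6125, 0.0814, 0.0025]
ft_force: [-0.7, 0.5, -0.1]
opening: 0.0322
tool_pos: [0.6147, 0.0821, 0.1036]
ft_force: [0.2, -0.2, -1.1]
opening: 0.0321
tool_pos: [0.5935, 0.0211, 0.1341]
ft_force: [-0.2, -0.4, -0.4]
opening: 0.0321
0.86 [231. 172.  43.  62.]
225.90729485064688 153.0085430837009 236.2627893992938 337.8637192111118
[[94 96 96 97 95 93 93 95 92 93 94 85 73 69 69 69 76 75 77]
 [94 94 92 93 95 92 94 91 77 71 77 81 81 80 81 79 81 81 79]
 [81 78 77 79 78 80 78 74 64 60 54 62 80 80 79 80 81 80 80]
 [67 68 69 70 69 67 68 74 76 75 63 57 79 79 79 79 79 81 79]
 [73 72 73 73 71 73 72 75 77 77 72 63 78 79 80 81 80 81 80]
 [71 72 70 71 74 71 72 75 77 76 73 78 77 73 71 72 78 80 78]
 [90 89 90 91 92 92 88 74 76 79 87 91 79 76 75 75 78 82 80]
 [93 96 94 95 97 96 95 93 93 94 96 94 81 80 80 80 79 80 82]
 [96 97 96 96 96 96 96 95 94 95 96 92 80 80 81 79 81 79 80]]
[[ 24  25  25  25  29  28  29  33  26  29  55 111 117 117 117 115 115 115
  115]
 [ 24  27  25  24  25  27  29  30  27  27  51  99 107 105 107 114 114 114
  114]
 [ 27  24  26  22  29  28  28  31  31  28  42  72  90  99 102 114 113 115
  113]
 [ 23  26  26  29  31  28  31  30  29  31  45  67  83 103 115 115 115 114
  114]
 [ 27  27  26  27  29  25  31  31  31  31  50  73  80  91 107 117 115 114
  114]
 [ 23  28  24  28  27  27  30  31  29  32  56  90  83  93 103 105 102 112
  115]
 [ 24  21  27  27  28  29  30  31  29  49  78 101 108 101  97  98 100 112
  114]
 [ 21  26  28  28  28  26  30  30  30  64  96 103 117 117 115 114 114 114
  113]
 [ 28  27  28  26  27  25  36  32  32  73 104 113 116 117 115 115 114 113
  114]]
```

```bash
python3 -c "
from plant import job_done; print(job_done())"
```

```text
the job is handed in; nothing more can be done
None
```

I pushed the straightedge onto both pins, laid the tan staple box flat on it, gave it a last light push at the knob (8 N peak at the wrist) and handed the job in. The last picture shows the right pin touching, but a finger partly hid the left one, and no verdict came back.

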